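Find the case with the slack lid hinge

ROBOT

A 6-joint arm with a two-finger parallel gripper is mounted at the origin on a cart in front of the work surface, level with it; the furniture and walls round the work are solid. World frame = base frame: x ahead of the robot, y to its left, z up, the work surface at z = 0. Lengths are in mm, angles in rad, forces in N, time in s.
With the tool pointing down it reaches from about 300 to 775 mm from the base axis. Payload 14.6 kg.
Tool frame: the origin (TCP) lies midway between the tips of the shut fingers; the grasp point (between the pads) lies 19 mm behind it (manip.hold_point_z is the distance from the TCP to the grasp point, in mm); z points along the fingers, y is the direction in which the jaws open and shut (so a half turn about z gives the same grasp; the last joint's range is limited). The gripper opens to 94 mm and grips with 3 to 60 N. Pads are 16 mm wide; open, the fingers measure 119 mm over their backs; the gripper's body (75 mm by 177 mm) begins 78 mm behind the grasp point.
Start: joints at [1.124, 0.3, 1.521, -0, 1.321, -0.067], TCP at [203.901, 510.797, 205.446] pointing down, gripper open.
Joint ranges: [-3.03, 3.03], [-0.79, 2.21], [0.23, 2.52], [-1.04, 4.18], [0, 3.07], [-2.55, 2.55]. Speed limits (rad/s): [2.22, 2.22, 2.57, 3.14, 3.14, 3.14].

INTERFACE

Orientations are given as [roll, pitch, yaw] about the fixed x, y, z axes, in that order (R = Rz(yaw) Ry(pitch) Rx(roll)).
In Python, from cell import manip gives the robot as it stands.
- The arm moves only by the shell command python3 -m crank 'ROWS' [OPENING] [FORCE]. ROWS is JSON, a list of rows, each an object with "offset": the shift along the world's x, y, z in m, a list of three; "spin": the turn about the world's z in degrees. In form: [{"offset": [dx, dy, dz], "spin": spin}, ...]. A call has exactly 8 rows; each row is the pose to reach, as a shift and turn from the pose measured when the call began; what a row does not reach only later rows make up. A row lasts 1/12 s, in which the tool goes at most 41.7 mm and 7.16 degrees, less where a joint would pass 70% of its speed; a pose out of reach is approached as far as the arm can. A call with a gripper value outside its range is refused whole. OPENING is the opening, from 0 (shut) to 1 (fully open), set as the call begins (- or left out, the last holds). The fingers move at their own pace and stop on an object; FORCE is the grip in N (left out, the last holds). Time passes only in rows, so rows that repeat a pose let the fingers close, or fill a call up. It gives the time, the measured TCP pose, the force and the opening at its end, in the units of the state.
- manip.read_state(): the state, without advancing time (a new reading comes with each control period).
- manip.camera(name): name is "side" or "top"; returns a dict with "pixels" (400x640x3 uint8, red, green, blue), "fx", "fy", "cx", "cy" (pixels), "extrinsics" (4x4, takes a point from world to camera coordinates). Camera axes: x right, y down, z forward; pixel columns grow to the right and rows downward; lengths in mm; the calibration is good to about 2 mm. A picture is of the moment at which its call begins. There is no depth.
- manip.sign_off(): hands the job in, once; it reports no verdict.
Trained networks look in a picture, given as the dict that the camera call returned (one of the last four; its "shot" number tells which), for a name from the list of things; names that differ only in an ending like _2 or _b are one class to them, and where a whole thing is asked for, a point or a joint stands for the part that bears it (a point fixed in the world has none). Each returns a list of dicts, best first, with "conf" (0 to 1); they miss things now and then, are a little off and sometimes report something else, mostly with a low value. They report only what shows in the picture. A call takes as long as a camera call. They do not tell look-alikes from the thing itself.
- manip.search_frame(picture, name): "location" ([x, y, z] in mm, in world coordinates, good to about 4 mm: the middle of the surface that is visible of it).
- manip.masks_of(picture, name): "mask" (400x640 bool, what is visible of it).
The state is a dict: "clock": time; "joints": joint angles; "qd": joint speeds; "effort": joint torques, N m; "eef_pos": TCP position; "eef_rot": TCP orientation; "wrist_force": force on the tool from outside, world axes, zero at the start; "moment": the same for the moment, N m; "finger_gap": finger opening in mm.
Only numpy, scipy, OpenCV 4.12 (cv2) and the standard library are available. Lean on these libraries where they do the work, as an engineer would, in place of code of your own. Each camera call takes 0.05 s, during which the arm holds its last target. There are 200 camera calls.

TASK

One of the two grey tool cases has a slack lid hinge: find out which by lifting a lid by its red handle to about half open (45 degrees) and letting go to see whether it stays up, trying the other too if need be. Leave the lid that holds standing by itself about half open and the slack one shut, and lay the roll of black tape flat on top of the shut lid to mark that case for repair. Never throw a lid right back or drop the tape, and leave the other things on the trolley where they are.

Things in the scene. Friction and masses are not known exactly. Their poses are not given: they have to be found in the camera images.
- lid_p (a joint): angle of the lid of case p (rad): 0 shut, grows as its front edge rises, stop at 1.6; about 0.8 is half open. A sound hinge holds the lid at any angle; a slack one lets it sink slowly, shutting in some 1.5 to 4 s from half open. Lifting takes about 2 to 8 N at the handle. The cases look the same; nothing tells beforehand which is slack.
- lid_p_grip (a point): centre of the red handle of lid p: a barrel 22 mm across, 46 mm long along this point's y (parallel to the hinge), on a stem 12 mm wide, 40 mm in front of the lid's edge. Pinched over its flat ends (46 mm) from above, it turns between the fingers as the lid swings. 185 mm in front of the hinge axis and 8 mm above it (62 mm above the table) when shut. Turns with the lid; x points to the hinge.
- lid_p_hinge (a point): middle of the hinge axis of case p, at the back top edge, 52 mm above the table; the axis is the point's y axis. The point turns with the lid; when shut its x axis points level, from front to back of the case.
- lid_p_top (a point): centre of the flat top face of the lid of case p, a grey case 140 mm deep, 130 mm wide, 70 mm high with the lid shut, heavy, standing firm (it does not slide), rubber-lined inside; the flat face is 142 x 132 mm, x back (to the hinge), y left, z out of the lid; when shut it lies 70 mm above the table.
- case_p: lower half of grey tool case p, 140 (x) x 130 (y) mm, 50 mm high, and the lid hinged to it; origin at the middle of its underside; x points from its front (handle side) to its back (hinge).
- lid_q (a joint): angle of the lid of case q (rad): 0 shut, grows as its front edge rises, stop at 1.6; about 0.8 is half open. A sound hinge holds the lid at any angle; a slack one lets it sink slowly, shutting in some 1.5 to 4 s from half open. Lifting takes about 2 to 8 N at the handle. The cases look the same; nothing tells beforehand which is slack.
- lid_q_grip (a point): centre of the red handle of lid q: a barrel 22 mm across, 46 mm long along this point's y (parallel to the hinge), on a stem 12 mm wide, 40 mm in front of the lid's edge. Pinched over its flat ends (46 mm) from above, it turns between the fingers as the lid swings. 185 mm in front of the hinge axis and 8 mm above it (62 mm above the table) when shut. Turns with the lid; x points to the hinge.
- lid_q_hinge (a point): middle of the hinge axis of case q, at the back top edge, 52 mm above the table; the axis is the point's y axis. The point turns with the lid; when shut its x axis points level, from front to back of the case.
- lid_q_top (a point): centre of the flat top face of the lid of case q, a grey case 140 mm deep, 130 mm wide, 70 mm high with the lid shut, heavy, standing firm (it does not slide), rubber-lined inside; the flat face is 142 x 132 mm, x back (to the hinge), y left, z out of the lid; when shut it lies 70 mm above the table.
- case_q: lower half of grey tool case q, 140 (x) x 130 (y) mm, 50 mm high, and the lid hinged to it; origin at the middle of its underside; x points from its front (handle side) to its back (hinge).
- tape_center (a point): centre of the loose roll of black tape, 56 mm across and 19 mm thick with a white core, lying flat on the table at the start; z is the roll's axis. Grasp it across the outside.
- tape: the same roll of tape; origin at the middle of its underside.
- pliers: bystander: pliers with green handles, 184 x 61 x 16 mm, lying flat; origin at the middle of the underside.
- cutter: bystander: side cutters with green handles, 154 x 61 x 16 mm, lying flat; origin at the middle of the underside.
- tub: bystander: round tub with a blue cap, 50 mm across, 58 mm high; origin at the middle of the underside.
- vial: bystander: clear vial with a red cap, 30 mm across, 56 mm high; origin at the middle of the underside.
- hose_rest: small fixed black rest, 26 x 36 mm, 38 mm high, holding the end of an air hose at the front edge of the trolley top; origin at the middle of the underside.
- carton: bystander: small cardboard carton, 46 x 70 x 34 mm; origin at the middle of the underside.
Mind the look-alikes: they are no part of the job. Of the things that look like the tape, take the one that is nearest to the robot's base at the start.

How it is judged (in metres and radians):
On the way, in this order (a step that is already met when the one before it is completed fails the run):
1. a lid is lifted to about half open (value of joint any of lid_p, lid_q above 0.5 rad), for 0.1 s.
2. the sound lid, let go, stands by itself about half open (0.5 to 1.1 rad) for a second while the slack one is shut and untouched (((value of joint lid_p between 0.5 and 1.1 rad and velocity of joint lid_p between -0.05 and 0.05 rad/s and value of joint lid_q below 0.05 rad) or (value of joint lid_q between 0.5 and 1.1 rad and velocity of joint lid_q between -0.05 and 0.05 rad/s and value of joint lid_p below 0.05 rad)) and contact force between the fingers and case_q below 0.1 N and contact force between the fingers and case_p below 0.1 N), for 1 s.
At the end, for the whole second after the job is handed in: The sound lid stands still by itself between 0.5 and 1.1 rad, the slack lid is shut (under 0.05 rad), and the roll of tape lies flat and at rest on the slack lid, its centre within 60 mm (front to back) and 55 mm (sideways) of the lid's middle (((value of joint lid_p between 0.5 and 1.1 rad and velocity of joint lid_p between -0.05 and 0.05 rad/s and value of joint lid_q below 0.05 rad and x of tape_center in the frame of lid_q_top between -0.06 and 0.06 m and y of tape_center in the frame of lid_q_top between -0.055 and 0.055 m and z of tape_center in the frame of lid_q_top between 0.003 and 0.016 m) or (value of joint lid_q between 0.5 and 1.1 rad and velocity of joint lid_q between -0.05 and 0.05 rad/s and value of joint lid_p below 0.05 rad and x of tape_center in the frame of lid_p_top between -0.06 and 0.06 m and y of tape_center in the frame of lid_p_top between -0.055 and 0.055 m and z of tape_center in the frame of lid_p_top between 0.003 and 0.016 m)) and angle between tape's own z axis and vertical below 0.15 rad and linear speed of tape below 0.02 m/s); the robot touches nothing.
It fails at once if a lid is thrown right back (past 1.35 rad) (value of joint any of lid_p, lid_q above 1.35 rad).
It fails at once if the tape is dropped (falls free from more than about 40 mm) (contact force between the fingers and tape below 0.05 N and linear speed of tape above 0.9 m/s).
It fails at once if a bystander is shifted by more than 40 mm (distance of any of pliers, cutter, tub, vial, carton from where it was at the start of the episode above 0.04 m).
It also fails if it takes over 72 s, if anything falls off the work surface, if the arm or the gripper's body presses on something with over 40 N, if the wrist force passes 120 N, or if a joint passes its speed limit or range.

## Working session

There is one attempt and no reset: what is moved stays moved. The work goes in short steps, Python scripts to look and compute and a shell command to move; the robot and the scene stay as the last step left them, time stands still between calls to the robot, and variables do not carry over. Pictures are saved under pics/ and viewed, about 8 in all and at most 12, crops included, and the job is handed in when it is done.

```bash
mkdir -p pics; ls; cat > h.py <<'E'
from cell import manip
import numpy as np, cv2
def save(p,n,crop=None,s=1):
    im=p["pixels"][:,:,::-1]
    if crop: x0,y0,x1,y1=crop; im=im[y0:y1,x0:x1]
    cv2.imwrite("pics/"+n,cv2.resize(im,None,fx=s,fy=s,interpolation=cv2.INTER_CUBIC))
def ray(p,uv,z):
    "world point at height z (mm) seen at pixel uv"
    E=np.array(p["extrinsics"]);R=E[:3,:3];c=-R.T@E[:3,3]
    d=R.T@np.array([(uv[0]-p["cx"])/p["fx"],(uv[1]-p["cy"])/p["fy"],1.])
    return c+d*(z-c[2])/d[2]
def proj(p,w):
    E=np.array(p["extrinsics"]);q=E[:3,:3]@np.array(w)+E[:3,3]
    return np.array([p["fx"]*q[0]/q[2]+p["cx"],p["fy"]*q[1]/q[2]+p["cy"]])
E
python3 - <<'E'
from h import *
st=manip.read_state();print({k:np.round(v,3).tolist() for k,v in st.items()})
T=manip.camera("top");S=manip.camera("side")
cv2.imwrite("pics/a.png",np.vstack([T["pixels"],S["pixels"]])[:,:,::-1][:, :]) 
save(T,"top.png");save(S,"side.png")
for n in ["lid_p_grip","lid_p_hinge","lid_p_top","tape_center","case_p","pliers","cutter","tub","vial","carton","hose_rest"]:
  for P,l in((T,"top"),(S,"side")):
    for d in manip.search_frame(P,n):
        if d["conf"]>.2: print(n,l,round(d["conf"],2),np.round(d["location"]),np.round(proj(P,d["location"])))
E
```

```text
pics
{'clock': 0.0, 'joints': [1.124, 0.3, 1.522, -0.0, 1.321, -0.067], 'qd': [0.001, -0.0, 0.0, -0.001, -0.001, 0.0], 'effort': [-0.003, -53.181, -35.272, 0.071, 0.024, -0.0], 'eef_pos': [203.771, 510.554, 204.863], 'eef_rot': [-3.14, -0.0, 2.762], 'wrist_force': [-1.098, 0.263, -0.436], 'moment': [0.029, 0.022, -0.019], 'finger_gap': 93.957}
lid_p_grip top 0.7 [566. 102.  71.] [274. 197.]
lid_p_grip side 0.85 [547.  94.  71.] [275. 190.]
lid_p_grip side 0.24 [590. 298.  72.] [244. 165.]
lid_p_hinge top 0.77 [570.  98.  66.] [275. 196.]
lid_p_hinge top 0.49 [572.  94.  70.] [276. 195.]
lid_p_hinge side 0.78 [551.  89.  68.] [278. 191.]
lid_p_hinge side 0.56 [ 465. -380.   45.] [393. 288.]
lid_p_top top 0.82 [568.  99.  69.] [275. 196.]
lid_p_top side 0.73 [546.  93.  71.] [275. 190.]
tape_center top 0.65 [728.  61.  18.] [286. 154.]
tape_center top 0.64 [ 414. -439.   12.] [426. 237.]
tape_center top 0.46 [ 430. -281.   18.] [382. 233.]
tape_center side 0.81 [ 525. -289.   17.] [373. 264.]
tape_center side 0.76 [ 428. -288.   16.] [349. 286.]
case_p top 0.74 [571.  91.  69.] [277. 195.]
case_p top 0.74 [599. 305.  66.] [216. 189.]
case_p side 0.73 [579. 284.  66.] [245. 169.]
case_p side 0.63 [586. 299.  68.] [243. 166.]
case_p side 0.55 [538.  76.  69.] [277. 194.]
pliers top 0.8 [ 414. -439.   18.] [426. 237.]
pliers top 0.3 [599. 308.  68.] [215. 189.]
pliers side 0.72 [ 404. -461.   10.] [408. 335.]
cutter top 0.8 [408. 329.  12.] [213. 244.]
cutter side 0.72 [ 473. -470.   34.] [430. 310.]
cutter side 0.59 [405. 318.  12.] [198. 199.]
tub top 0.62 [404. -46.  54.] [317. 242.]
tub side 0.6 [391. -54.  50.] [270. 240.]
vial side 0.54 [ 464. -380.   45.] [392. 288.]
carton top 0.85 [ 490. -459.   35.] [432. 215.]
carton side 0.83 [ 472. -470.   36.] [430. 310.]
hose_rest top 0.52 [415. 164.   5.] [259. 241.]
hose_rest top 0.38 [ 431. -283.   20.] [383. 233.]
hose_rest side 0.62 [415. 162.   3.] [230. 219.]
```

View pics/top.png

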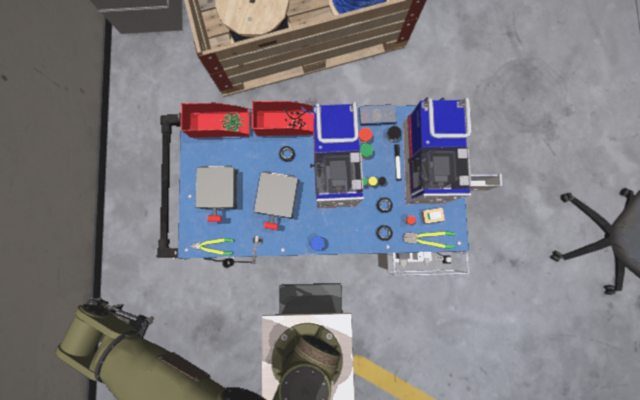

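View pics/side.png

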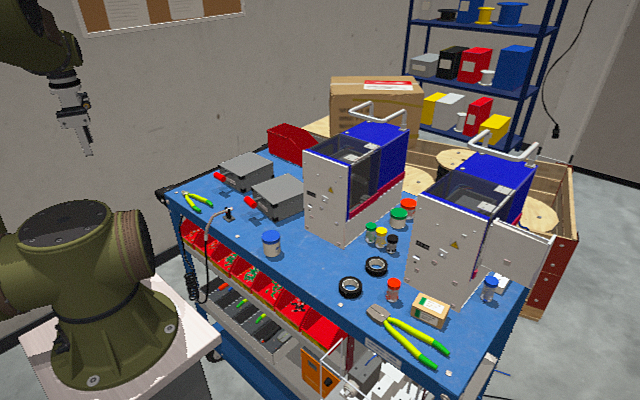

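The look-alikes for the tape in the top picture are rings at (384,232), (385,204) and (287,154). The (384,232) one is nearest the base, about 0.51 m away, so I'll take that. The red handles are at (215,218) and (271,226). Next I'll measure them.

```bash
python3 - <<'E'
from h import *
T=manip.camera("top");S=manip.camera("side")
def red(P,box):
    h=cv2.cvtColor(P["pixels"],cv2.COLOR_RGB2HSV);m=((h[...,0]<8)|(h[...,0]>172))&(h[...,1]>150)&(h[...,2]>70)
    k=np.zeros_like(m);x0,y0,x1,y1=box;k[y0:y1,x0:x1]=m[y0:y1,x0:x1];v,u=np.nonzero(k)
    return np.array([u.mean(),v.mean()]),len(u)
for n,bt,bs in(("L",(200,208,230,226),(210,165,232,185)),("R",(258,218,285,234),(240,192,262,212))):
    for P,b in((T,bt),(S,bs)):
        c,k=red(P,b);print(n,c,k,ray(P,c,65).round())
for d in manip.masks_of(T,"case_p"):
    m=d["mask"].astype(np.uint8)
    cs=max(cv2.findContours(m,0,1)[0],key=cv2.contourArea)
    w=np.array([ray(T,q[0],70)[:2] for q in cs],np.float32);print("case",round(d["conf"],2),cv2.minAreaRect(w), m.sum())
for P,l in((T,"top"),(S,"side")):
  for d in manip.masks_of(P,"tape_center"):
    v,u=np.nonzero(d["mask"]);uv=[(u.min()+u.max())/2,(v.min()+v.max())/2];print("tape",l,round(d["conf"],2),uv,ray(P,uv,12).round())
a=cv2.resize(T["pixels"][180:260,180:300],None,fx=5,fy=5,interpolation=2);b=cv2.resize(T["pixels"][190:260,350:450],None,fx=4,fy=4)
c=np.zeros((400,200,3),np.uint8)
save(T,"c1.png",(180,150,440,260),3)
E
```

```text
L [214.         218.06349206] 63 [497. 313.  65.]
L [219.56578947 176.53947368] 76 [491. 305.  65.]
R [270.59677419 225.53225806] 62 [466. 115.  65.]
R [250.14893617 201.75531915] 94 [460. 110.  65.]
case 0.97 ((554.28466796875, 98.24945068359375), (135.8548583984375, 197.29104614257812), 80.1011962890625) 1718
case 0.7 ((583.473876953125, 305.76654052734375), (143.8698272705078, 195.41751098632812), 89.09886932373047) 1844
case 0.28 ((550.40283203125, 100.2940673828125), (132.496826171875, 193.21987915039062), 79.53628540039062) 1607
tape top 0.68 [np.float64(286.5), np.float64(153.5)] [733.  59.  12.]
tape top 0.61 [np.float64(383.5), np.float64(204.5)] [ 534. -291.   12.]
tape side 0.91 [np.float64(349.5), np.float64(286.5)] [ 429. -287.   12.]
tape side 0.86 [np.float64(375.5), np.float64(266.0)] [ 529. -293.   12.]
tape side 0.2 [np.float64(196.5), np.float64(201.0)] [395. 312.  12.]
```

View pics/c1.png

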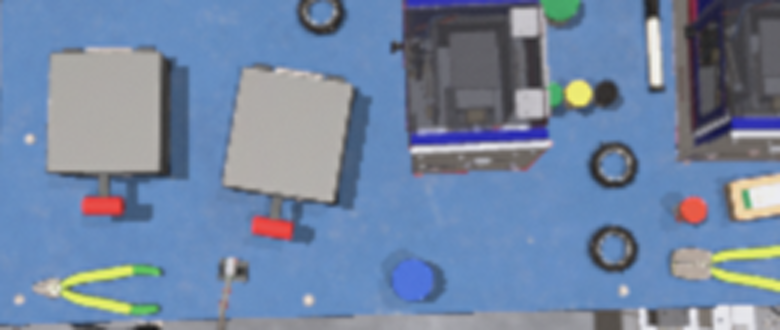

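The nearest ring, at crop pixel (612,248), has a white core, so it is the tape, at about (430,-286). The other rings are at (612,165) and (321,10) in the crop. The handles are at crop (103,206) for the left case, about (495,311), and (273,228) for the right case, about (465,113) with a yaw of about -10°. I'll start with the left case and hover above its handle.

```bash
python3 -m crank '[{"offset":[0.036,-0.025,-0.005],"spin":3},{"offset":[0.073,-0.05,-0.01],"spin":6},{"offset":[0.11,-0.075,-0.015],"spin":9},{"offset":[0.146,-0.1,-0.02],"spin":12},{"offset":[0.182,-0.125,-0.025],"spin":15},{"offset":[0.219,-0.15,-0.03],"spin":18},{"offset":[0.255,-0.175,-0.035],"spin":21},{"offset":[0.291,-0.2,-0.055],"spin":21}]' 1 25
python3 -m crank '[{"offset":[0,0,0],"spin":0},{"offset":[0,0,0],"spin":0},{"offset":[0,0,0],"spin":0},{"offset":[0,0,0],"spin":0},{"offset":[0,0,0],"spin":0},{"offset":[0,0,0],"spin":0},{"offset":[0,0,0],"spin":0},{"offset":[0,0,0],"spin":0}]'
python3 - <<'E'
from h import *
S=manip.camera("side");T=manip.camera("top")
save(S,"s2.png",(120,80,320,230),3)
for P in(S,T): print(proj(P,[495,311,62]).round(1))
E
```

```text
clock: 2.12
eef_pos: [477.4, 323.2, 160.2]
eef_rot: [3.14, 0.002, 3.131]
wrist_force: [0.9, 0.3, 0.1]
finger_gap: 94.6
clock: 2.78
eef_pos: [477.1, 323.6, 160.4]
eef_rot: [3.14, 0.003, 3.132]
wrist_force: [0.9, -0.6, 0.0]
finger_gap: 93.9
[219.7 176.2]
[214.7 218.6]
```

View pics/s2.png

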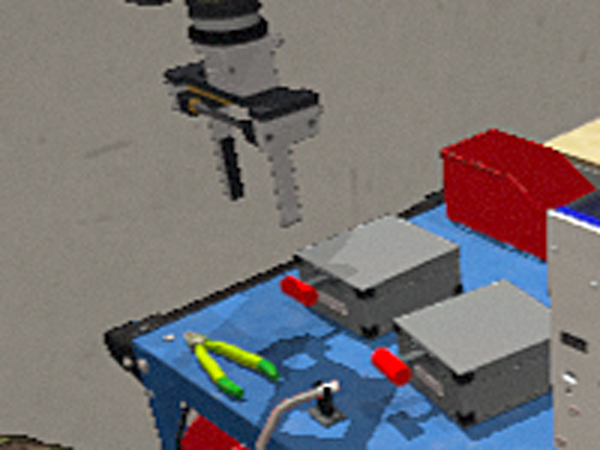

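The side view shows the open gripper above and slightly in front of the left handle, which is at crop (298,290), with its jaws aligned across the handle. I'll go down and grip it.

```bash
python3 -m crank '[{"offset":[0.018,-0.0135,0],"spin":0},{"offset":[0.018,-0.0135,-0.02],"spin":0},{"offset":[0.018,-0.0135,-0.045],"spin":0},{"offset":[0.018,-0.0135,-0.07],"spin":0},{"offset":[0.018,-0.0135,-0.095],"spin":0},{"offset":[0.018,-0.0135,-0.117],"spin":0},{"offset":[0.018,-0.0135,-0.117],"spin":0},{"offset":[0.018,-0.0135,-0.117],"spin":0}]'
python3 -m crank '[{"offset":[0,0,0],"spin":0},{"offset":[0,0,0],"spin":0},{"offset":[0,0,0],"spin":0},{"offset":[0,0,0],"spin":0},{"offset":[0,0,0],"spin":0},{"offset":[0,0,0],"spin":0},{"offset":[0,0,0],"spin":0},{"offset":[0,0,0],"spin":0}]' 0.3 20
```

```text
clock: 3.55
eef_pos: [495.0, 309.7, 43.0]
eef_rot: [3.141, 0.001, 3.132]
wrist_force: [0.0, -0.1, 0.7]
finger_gap: 94.1
clock: 4.22
eef_pos: [495.2, 313.2, 43.8]
eef_rot: [3.134, 0.003, 3.132]
wrist_force: [-0.4, 21.5, -4.0]
finger_gap: 45.6
```

```bash
python3 -m crank '[{"offset":[0,0.004,0],"spin":0},{"offset":[0.002,0.004,0.018],"spin":0},{"offset":[0.003,0.004,0.027],"spin":0},{"offset":[0.005,0.004,0.037],"spin":0},{"offset":[0.008,0.004,0.045],"spin":0},{"offset":[0.011,0.004,0.054],"spin":0},{"offset":[0.014,0.004,0.063],"spin":0},{"offset":[0.018,0.004,0.071],"spin":0}]'
```

```text
clock: 4.88
eef_pos: [512.2, 313.4, 113.2]
eef_rot: [-3.141, -0.002, 3.13]
wrist_force: [-4.2, -23.7, -5.8]
finger_gap: 45.9
```

```bash
python3 -m crank '[{"offset":[0.005,0,0.01],"spin":0},{"offset":[0.01,0,0.018],"spin":0},{"offset":[0.015,0,0.026],"spin":0},{"offset":[0.02,0,0.034],"spin":0},{"offset":[0.026,0,0.041],"spin":0},{"offset":[0.032,0,0.048],"spin":0},{"offset":[0.038,0,0.054],"spin":0},{"offset":[0.044,0,0.06],"spin":0}]'
python3 -m crank '[{"offset":[0,0,0],"spin":0},{"offset":[0,0,0],"spin":0},{"offset":[0,0,0],"spin":0},{"offset":[0,0,0],"spin":0},{"offset":[0,0,0],"spin":0},{"offset":[0,0,0],"spin":0},{"offset":[0,0,0],"spin":0},{"offset":[0,0,0],"spin":0}]'
python3 - <<'E'
from h import *
S=manip.camera("side");save(S,"s3.png",(120,80,320,230),3)
E
```

```text
clock: 5.55
eef_pos: [556.5, 312.4, 173.3]
eef_rot: [-3.139, -0.003, 3.13]
wrist_force: [-0.4, -7.4, -8.9]
finger_gap: 46.0
clock: 6.22
eef_pos: [556.7, 312.3, 173.5]
eef_rot: [-3.139, -0.002, 3.13]
wrist_force: [3.2, -3.5, -1.0]
finger_gap: 45.8
```

View pics/s3.png

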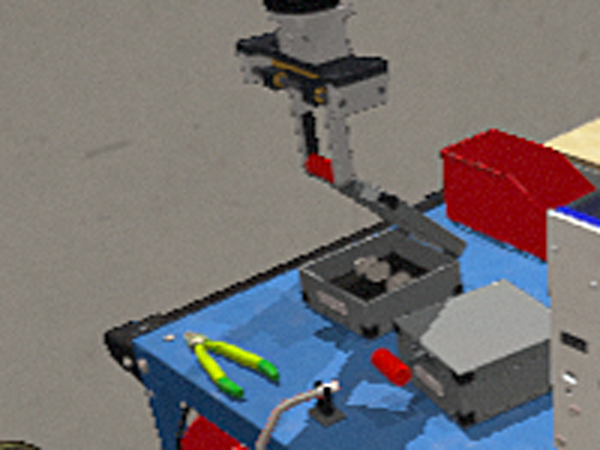

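The side view shows the left lid about half open, with its handle between the fingers at crop (320,165). I'll release it and track the red handle.

```bash
cat >> h.py <<'E'
def redc(P,box):
    h=cv2.cvtColor(P["pixels"],cv2.COLOR_RGB2HSV);m=((h[...,0]<8)|(h[...,0]>172))&(h[...,1]>150)&(h[...,2]>70)
    k=np.zeros_like(m);x0,y0,x1,y1=box;k[y0:y1,x0:x1]=m[y0:y1,x0:x1];v,u=np.nonzero(k)
    return (np.array([u.mean(),v.mean()]).round(1),len(u)) if len(u) else None
E
python3 -m crank '[{"offset":[0,0,0],"spin":0},{"offset":[0,0,0],"spin":0},{"offset":[0,0,0],"spin":0},{"offset":[0,0,0],"spin":0},{"offset":[0,0,0],"spin":0},{"offset":[0,0,0],"spin":0},{"offset":[0,0,0],"spin":0},{"offset":[0,0,0],"spin":0}]' 1
python3 -c "
from h import *
P=manip.camera('side');print(redc(P,(200,115,245,190)))"
python3 -m crank '[{"offset":[0,0,0],"spin":0},{"offset":[0,0,0],"spin":0},{"offset":[0,0,0],"spin":0},{"offset":[0,0,0],"spin":0},{"offset":[0,0,0],"spin":0},{"offset":[0,0,0],"spin":0},{"offset":[0,0,0],"spin":0},{"offset":[0,0,0],"spin":0}]'
python3 -c "
from h import *
P=manip.camera('side');print(redc(P,(200,115,245,190)))"
```

```text
clock: 6.93
eef_pos: [556.7, 312.3, 173.4]
eef_rot: [-3.139, -0.002, 3.13]
wrist_force: [-0.3, -0.0, -0.0]
finger_gap: 93.3
(array([228. , 135.8]), 80)
clock: 7.65
eef_pos: [556.7, 312.3, 173.5]
eef_rot: [-3.139, -0.002, 3.13]
wrist_force: [0.6, 0.3, 0.1]
finger_gap: 93.9
(array([228. , 135.8]), 80)
```

The handle has stayed put with the fingers open, so the left lid is sound. I'll lift clear, work out the neighbouring machine's corner, and check the lid again.

```bash
python3 -m crank '[{"offset":[0,0,0.02],"spin":0},{"offset":[0,0,0.05],"spin":0},{"offset":[0,0,0.08],"spin":0},{"offset":[-0.03,0,0.09],"spin":-5},{"offset":[-0.06,-0.02,0.09],"spin":-10},{"offset":[-0.09,-0.045,0.09],"spin":-15},{"offset":[-0.11,-0.08,0.09],"spin":-20},{"offset":[-0.12,-0.12,0.09],"spin":-25}]'
python3 - <<'E'
from h import *
S=manip.camera("side");T=manip.camera("top");print(redc(S,(200,115,245,190)))
print("machine corner",ray(S,(305,222),0).round(),ray(T,(319,207),0).round())
t=proj(T,[430,-287,19]);print(t)
for n in("tape_center",):
  for d in manip.masks_of(T,n)+manip.masks_of(S,n): 
    v,u=np.nonzero(d["mask"]);print(u.mean(),v.mean(),d["conf"])
# black ring blob near (384,232)
g=T["pixels"][220:245,370:398].max(2);v,u=np.nonzero(g<75);print(u.min()+370,u.max()+370,v.min()+220,v.max()+220)
print(ray(T,((u.min()+u.max())/2+370,(v.min()+v.max())/2+220),12))
save(T,"c4.png",(360,190,480,270),5)
E
```

```text
clock: 8.37
eef_pos: [434.4, 192.1, 263.5]
eef_rot: [-3.14, -0.002, 2.692]
wrist_force: [2.7, -0.8, 0.1]
finger_gap: 93.7
(array([228.2, 135.8]), 79)
machine corner [557. -19.   0.] [532. -56.   0.]
[384.05321212 233.1989915 ]
384.08029197080293 204.35036496350364 0.42
349.24626865671644 287.15671641791045 0.6
375.4658753709199 266.2700296735905 0.6
377 391 226 239
[ 432.65669326 -288.13566646   12.        ]
```

View pics/c4.png

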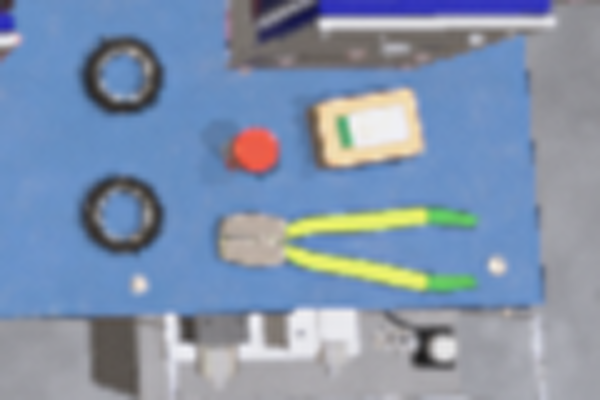

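The crop shows the tape ring at crop (122,214), with nothing within 50 mm. The vial at (255,150) and the pliers' head at (252,240) lie to its right. The left lid still stands. I'll move to the tape with the jaws set diagonally.

```bash
python3 -m crank '[{"offset":[0,-0.035,0],"spin":-4},{"offset":[0,-0.07,0],"spin":-8},{"offset":[0,-0.105,0],"spin":-12},{"offset":[0,-0.14,0],"spin":-16},{"offset":[0,-0.175,0],"spin":-20},{"offset":[0,-0.21,0],"spin":-24},{"offset":[0,-0.245,0],"spin":-28},{"offset":[0,-0.28,0],"spin":-32}]' 0.85
python3 -m crank '[{"offset":[0,-0.03,-0.01],"spin":-2},{"offset":[0,-0.06,-0.02],"spin":-3},{"offset":[0,-0.09,-0.04],"spin":-3},{"offset":[0,-0.12,-0.06],"spin":-3},{"offset":[0,-0.15,-0.08],"spin":-3},{"offset":[0,-0.18,-0.1],"spin":-3},{"offset":[0,-0.2,-0.12],"spin":-3},{"offset":[0,-0.2,-0.14],"spin":-3}]'
```

```text
clock: 9.23
eef_pos: [437.5, -89.2, 264.1]
eef_rot: [-3.141, -0.002, 2.133]
wrist_force: [0.2, 0.7, 0.1]
finger_gap: 79.3
clock: 9.9
eef_pos: [438.1, -291.8, 122.3]
eef_rot: [-3.14, -0.002, 2.08]
wrist_force: [-0.1, 0.4, 0.6]
finger_gap: 79.7
```

```bash
python3 -m crank '[{"offset":[-0.007,0.004,-0.01],"spin":0},{"offset":[-0.007,0.004,-0.03],"spin":0},{"offset":[-0.007,0.004,-0.055],"spin":0},{"offset":[-0.007,0.004,-0.08],"spin":0},{"offset":[-0.007,0.004,-0.1],"spin":0},{"offset":[-0.007,0.004,-0.112],"spin":0},{"offset":[-0.007,0.004,-0.118],"spin":0},{"offset":[-0.007,0.004,-0.118],"spin":0}]'
python3 -m crank '[{"offset":[0,0,0],"spin":0},{"offset":[0,0,0],"spin":0},{"offset":[0,0,0],"spin":0},{"offset":[0,0,0],"spin":0},{"offset":[0,0,0],"spin":0},{"offset":[0,0,0],"spin":0},{"offset":[0,0,0],"spin":0},{"offset":[0,0,0],"spin":0}]' 0.3 25
```

```text
clock: 10.57
eef_pos: [431.2, -287.4, 3.3]
eef_rot: [-3.14, -0.003, 2.081]
wrist_force: [-0.2, 0.1, 0.4]
finger_gap: 79.9
clock: 11.23
eef_pos: [431.7, -287.6, 4.0]
eef_rot: [-3.14, -0.002, 2.081]
wrist_force: [-0.4, 0.9, 7.1]
finger_gap: 54.7
```

Gripped, with a gap of 55 mm. I'll lift and carry it.

```bash
python3 -m crank '[{"offset":[0,0,0.01],"spin":0},{"offset":[0,0,0.03],"spin":0},{"offset":[0,0,0.06],"spin":0},{"offset":[0,0,0.09],"spin":0},{"offset":[0,0,0.12],"spin":0},{"offset":[0,0.01,0.15],"spin":0},{"offset":[0,0.03,0.17],"spin":0},{"offset":[0,0.05,0.18],"spin":0}]'
python3 -m crank '[{"offset":[0,0.03,0],"spin":0},{"offset":[0,0.06,0],"spin":0},{"offset":[0,0.09,0],"spin":0},{"offset":[0,0.12,0],"spin":0},{"offset":[0,0.15,0],"spin":0},{"offset":[0,0.18,0],"spin":0},{"offset":[0,0.21,0],"spin":0},{"offset":[0,0.24,0],"spin":0}]'
python3 - <<'E'
from h import *
S=manip.camera("side");T=manip.camera("top");print(redc(S,(200,115,245,190)),redc(S,(236,188,262,212)))
print(manip.read_state()["eef_pos"])
save(S,"s5.png",(140,80,380,260),3)
E
```

```text
clock: 11.9
eef_pos: [432.0, -237.6, 187.5]
eef_rot: [3.141, 0.001, 2.08]
wrist_force: [0.4, 0.6, -0.3]
finger_gap: 54.6
clock: 12.57
eef_pos: [431.5, 3.7, 188.3]
eef_rot: [3.14, 0.002, 2.08]
wrist_force: [-0.3, -0.5, -0.4]
finger_gap: 54.5
(array([228.1, 135.8]), 79) (array([250.1, 201.7]), 92)
[431.62848117   5.15439957 188.27500437]
```

View pics/s5.png

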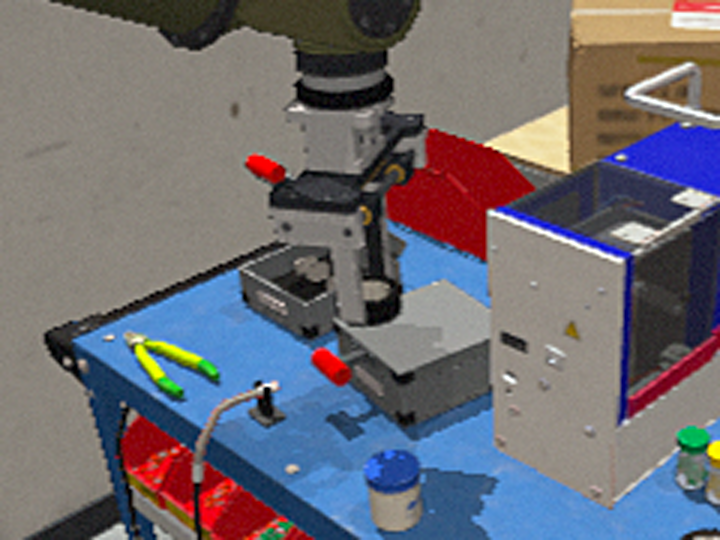

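The side view shows the roll held level in the fingers at crop (378,300). The left lid is still standing (handle at (265,167)) and the right lid is shut (handle at (330,365)). Now I'll move over the right lid.

```bash
python3 -m crank '[{"offset":[0,0.03,0],"spin":0},{"offset":[0.01,0.06,0],"spin":0},{"offset":[0.035,0.085,0],"spin":0},{"offset":[0.065,0.088,0],"spin":0},{"offset":[0.095,0.088,0],"spin":0},{"offset":[0.125,0.088,0],"spin":0},{"offset":[0.144,0.088,0],"spin":0},{"offset":[0.144,0.088,0],"spin":0}]'
python3 -m crank '[{"offset":[0,0,-0.015],"spin":0},{"offset":[0,0,-0.03],"spin":0},{"offset":[0,0,-0.045],"spin":0},{"offset":[0,0,-0.06],"spin":0},{"offset":[0,0,-0.07],"spin":0},{"offset":[0,0,-0.08],"spin":0},{"offset":[0,0,-0.09],"spin":0},{"offset":[0,0,-0.1],"spin":0}]'
```

```text
clock: 13.33
eef_pos: [577.8, 92.1, 187.9]
eef_rot: [3.141, 0.002, 2.082]
wrist_force: [-0.9, -1.1, -0.6]
finger_gap: 54.6
clock: 14.0
eef_pos: [577.9, 91.9, 87.6]
eef_rot: [3.14, 0.002, 2.082]
wrist_force: [-0.8, 0.4, -1.9]
finger_gap: 55.0
```

```bash
python3 -m crank '[{"offset":[0,0,-0.002],"spin":0},{"offset":[0,0,-0.004],"spin":0},{"offset":[0,0,-0.006],"spin":0},{"offset":[0,0,-0.008],"spin":0},{"offset":[0,0,-0.01],"spin":0},{"offset":[0,0,-0.012],"spin":0},{"offset":[0,0,-0.0135],"spin":0},{"offset":[0,0,-0.0135],"spin":0}]'
python3 -c "
from h import *
P=manip.camera('side');save(P,'s6.png',(200,120,330,220),5)"
```

```text
clock: 14.67
eef_pos: [578.0, 91.9, 74.2]
eef_rot: [3.14, 0.002, 2.082]
wrist_force: [-0.6, -0.3, -0.5]
finger_gap: 54.7
```

View pics/s6.png

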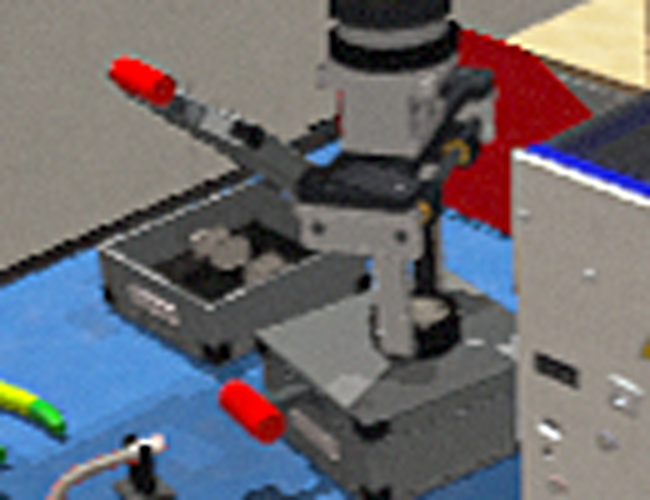

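The roll is over the middle of the right lid at crop (425,330) with no contact force yet, so I'll lower it a little more.

```bash
python3 -m crank '[{"offset":[0,0,-0.0005],"spin":0},{"offset":[0,0,-0.001],"spin":0},{"offset":[0,0,-0.0015],"spin":0},{"offset":[0,0,-0.0015],"spin":0},{"offset":[0,0,-0.002],"spin":0},{"offset":[0,0,-0.002],"spin":0},{"offset":[0,0,-0.002],"spin":0},{"offset":[0,0,-0.002],"spin":0}]'
```

```text
clock: 15.38
eef_pos: [578.1, 91.9, 73.9]
eef_rot: [3.139, 0.002, 2.082]
wrist_force: [-9.3, -1.0, 17.5]
finger_gap: 54.9
```

Contact, at 17 N upward. I'll release and lift away.

```bash
python3 -m crank '[{"offset":[0,0,0],"spin":0},{"offset":[0,0,0],"spin":0},{"offset":[0,0,0],"spin":0},{"offset":[0,0,0],"spin":0},{"offset":[0,0,0],"spin":0},{"offset":[0,0,0],"spin":0},{"offset":[0,0,0],"spin":0},{"offset":[0,0,0],"spin":0}]' 0.85
python3 -m crank '[{"offset":[0,0,0.01],"spin":0},{"offset":[0,0,0.03],"spin":0},{"offset":[0,0,0.06],"spin":0},{"offset":[0,0,0.09],"spin":0},{"offset":[0,0,0.12],"spin":0},{"offset":[-0.03,0,0.14],"spin":0},{"offset":[-0.06,0,0.15],"spin":0},{"offset":[-0.09,0,0.15],"spin":0}]'
python3 -m crank '[{"offset":[-0.03,0,0],"spin":0},{"offset":[-0.06,0,0],"spin":0},{"offset":[-0.09,0,0],"spin":0},{"offset":[-0.12,0,0],"spin":0},{"offset":[-0.12,0,0],"spin":0},{"offset":[-0.12,0,0],"spin":0},{"offset":[-0.12,0,0],"spin":0},{"offset":[-0.12,0,0],"spin":0}]'
python3 - <<'E'
from h import *
S=manip.camera("side");T=manip.camera("top");print(redc(S,(200,115,245,190)),redc(S,(236,188,262,212)))
for P in(S,T):
  print("exp",proj(P,[578,92,80]))
  for d in manip.search_frame(P,"tape_center"): print(np.round(d["location"]),round(d["conf"],2))
a=cv2.resize(S["pixels"][100:240,180:320],(400,400));b=cv2.resize(T["pixels"][160:260,190:290],(400,400))
cv2.imwrite("pics/s7.png",np.hstack([a,b])[:,:,::-1])
E
```

```text
clock: 16.05
eef_pos: [578.1, 91.9, 73.8]
eef_rot: [3.139, 0.002, 2.082]
wrist_force: [-0.2, -0.8, -0.6]
finger_gap: 80.2
clock: 16.72
eef_pos: [487.6, 91.9, 226.7]
eef_rot: [3.136, 0.004, 2.082]
wrist_force: [0.2, -0.2, -0.1]
finger_gap: 80.1
clock: 17.38
eef_pos: [368.3, 91.9, 227.0]
eef_rot: [3.135, 0.004, 2.082]
wrist_force: [0.8, -0.5, -0.2]
finger_gap: 79.7
(array([230.5, 136.5]), 47) (array([250.2, 201.8]), 93)
exp [282.92939401 184.11925202]
[ 523. -293.   16.] 0.7
[403. 321.  13.] 0.66
[574.  87.  84.] 0.46
exp [276.31446653 192.84253527]
[731.  58.  19.] 0.68
[577.  96.  91.] 0.56
[566. 105.  70.] 0.55
```

View pics/s7.png

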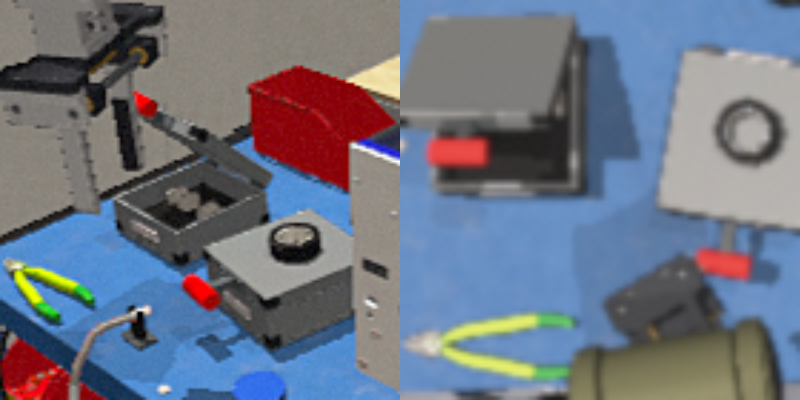

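Left half shows the sound lid half open with its handle partly hidden by the gripper, and the roll flat at (295,242) on the shut right lid. The top view on the right has the roll at (748,130), near the lid's middle. Handing in.

```bash
python3 -c "
from cell import manip
print(manip.sign_off())"
```

```text
the job is handed in; nothing more can be done
None
```

The job is done and handed in at about 17.5 s on the robot's clock; the sign-off gives no verdict.

- **Finding the slack hinge:** I lifted the left case's lid to about 0.8 rad and let go. Its handle stayed within a fraction of a pixel until about 12.6 s, so that hinge is sound and the lid stands half open. The right case is the slack one by elimination; I left it shut and never tried its lid.
- **Marking the case:** I took the roll of black tape nearest the base and lowered it until it touched the shut right lid. After letting go I backed the arm off.
- **Last checks:** The pictures show the roll flat near the middle of the right lid. The networks put it at about (574–577, 87–96) mm, against a planned (578, 92) mm. The left lid is still half open, and the arm touches nothing.
- **Disagreements:** In the final side picture the left handle's measured position moved about 2.5 pixels. The gripper was hiding part of the handle, and the picture shows the lid still open. The network searches for the tape also returned other things, such as a look-alike ring and the cutter; I told these apart by their positions.
- **Not checked at the end:** I did not measure the bystanders again after the job.

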